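Put the miniature flatirons back on their trivets

ROBOT

A 6-joint arm with a two-finger parallel gripper is mounted at the origin on the work surface. World frame = base frame: x ahead of the robot, y to its left, z up, the work surface at z = 0. Lengths are in mm, angles in rad, forces in N, time in s.
With the tool pointing down it reaches from about 425 to 950 mm from the base axis. Payload 14.7 kg.
Tool frame: the origin (TCP) lies at the very end of the fingers, on their centre line; the grasp point (between the pads) lies 19 mm behind it; z points along the fingers, x is the direction in which the jaws open and shut, and the axes are right-handed (so a half turn about z gives the same grasp; the last joint's range is limited). The gripper opens to 85 mm and grips with 20 to 120 N. Pads are 22 mm wide; open, the fingers measure 114 mm over their backs; the gripper's body (76 mm by 85 mm) begins 54 mm behind the grasp point. The pads swing forward as they close: fully open they stand 13 mm farther back than shut.
Start: joints at [-1.318, 0.48, 1.596, -0, 1.065, -0.047], TCP at [191.98, -620.996, 231.297] pointing down, gripper open.
Joint ranges: [-2.75, 2.75], [-0.82, 2.05], [0.23, 2.67], [-1.56, 4.7], [0.09, 2.69], [-2.92, 2.92]. Speed limits (rad/s): [1.89, 1.89, 2.39, 3.01, 3.01, 3.01].

INTERFACE

Orientations are given as a unit quaternion [w, x, y, z].
In Python, from rig import ctrl gives the robot as it stands.
- The arm moves only by the tool arm_command, never from a script. Its argument "targets" is one flat list of numbers, 7 for each row, row after row: the shift along the world's x, y, z in mm, then the turn, a rotation vector about the world's x, y, z in degrees, then the finger opening in mm, from 0 to 85.4. In form: [x, y, z, ax, ay, az, fingers, x, y, z, ax, ay, az, fingers, ...]. A call has 1 to 8 rows; each row is the pose to reach, as a shift and turn from the pose measured when the call began; what a row does not reach only later rows make up. A row lasts 1/10 s, in which the tool goes at most 50 mm and 8.59 degrees, less where a joint would pass 70% of its speed; a pose out of reach is approached as far as the arm can. A call with a gripper value outside its range is refused whole. The fingers move at their own pace and stop on an object; "newtons" is the grip in N (left out, the last holds). Time passes only in rows, so rows that repeat a pose let the fingers close. It gives the time, the measured TCP pose, the force and the opening at its end, in the units of the state.
- ctrl.state(): the state, without advancing time (a new reading comes with each control period).
- ctrl.capture(name): name is "side" or "top" or "wrist"; returns a dict with "img" (420x560x3 uint8, red, green, blue), "intrinsics" (3x3 intrinsics, pixels), "distortion" ([k1, k2, p1, p2, k3] as OpenCV has them; the pictures are not rectified), "xyz" and "attitude" of the camera in the world; the wrist camera has in their place "T_tool_cam" (4x4, takes a point from camera to tool coordinates, whose origin is the TCP and whose axes are the tool frame's). Camera axes: x right, y down, z forward; pixel columns grow to the right and rows downward; lengths in mm; the calibration is good to about 2 mm. A picture is of the moment at which its call begins: read the wrist's pose just before it. There is no depth.
- ctrl.sign_off(): hands the job in, once; it reports no verdict.
The state is a dict: "time_s": time; "joints": joint angles; "joint_vel": joint speeds; "joint_torque": joint torques, N m; "tcp_pos": TCP position; "tool_rot": TCP orientation; "force": force on the tool from outside, world axes, zero at the start; "moment": the same for the moment, N m; "gripper_width": finger opening in mm.
Only numpy, scipy, OpenCV 4.12 (cv2) and the standard library are available. Lean on these libraries where they do the work, as an engineer would, in place of code of your own. Each camera call takes 0.05 s, during which the arm holds its last target.

TASK

Pick out the three miniature flatirons among the curios on the glass shelf and set each on the brass trivet made for it: the largest iron on the largest trivet, the middle one on the middle one, the smallest on the smallest. Each must sit flat and centred, in line with its trivet and with its nose at the trivet's pointed end. Leave the thimbles, the marble in its dish and the sewing clamp where they stand.

Things in the scene. Friction and masses are not known exactly. Their poses are not given: they have to be found in the camera images.
- iron_large: black cast iron flatiron, largest of three: 92 x 50 mm, 51 mm high. Flat sole, square heel, pointed nose, body 18 mm thick. Lengthwise over it, on two thin posts, a round wooden handle 14 mm thick: axis 44 mm above the sole, reaching from 16 to 68 mm ahead of the heel, free space below it. About 420 g. Origin: underside of the sole, middle of the heel edge; x to the nose, y left, z up. Carry it by mid-handle.
- iron_medium: black cast iron flatiron, middle-sized of three: 70 x 38 mm, 44 mm high. Flat sole, square heel, pointed nose, body 15 mm thick. Lengthwise over it, on two thin posts, a round wooden handle 12 mm thick: axis 38 mm above the sole, reaching from 12 to 52 mm ahead of the heel, free space below it. About 200 g. Origin: underside of the sole, middle of the heel edge; x to the nose, y left, z up. Carry it by mid-handle.
- iron_small: black cast iron flatiron, smallest of three: 50 x 28 mm, 39 mm high. Flat sole, square heel, pointed nose, body 12 mm thick. Lengthwise over it, on two thin posts, a round wooden handle 10 mm thick: axis 34 mm above the sole, reaching from 9 to 37 mm ahead of the heel, free space below it. About 90 g. Origin: underside of the sole, middle of the heel edge; x to the nose, y left, z up. Carry it by mid-handle.
- trivet_large: openwork brass trivet of flatiron outline, largest of three, fixed: 110 mm long, 68 mm wide, flat top 14 mm above its underside, one end square, one pointed. Origin: underside, on the midline, 9 mm ahead of the square end: there the middle of the heel of its iron belongs (9 mm margin at heel and nose). x to the pointed end, y left, z up.
- trivet_medium: openwork brass trivet of flatiron outline, middle-sized of three, fixed: 88 mm long, 56 mm wide, flat top 14 mm above its underside, one end square, one pointed. Origin: underside, on the midline, 9 mm ahead of the square end: there the middle of the heel of its iron belongs (9 mm margin at heel and nose). x to the pointed end, y left, z up.
- trivet_small: openwork brass trivet of flatiron outline, smallest of three, fixed: 68 mm long, 46 mm wide, flat top 14 mm above its underside, one end square, one pointed. Origin: underside, on the midline, 9 mm ahead of the square end: there the middle of the heel of its iron belongs (9 mm margin at heel and nose). x to the pointed end, y left, z up.
- thimble_porcelain: pink porcelain thimble with a thin gilt band, 21 mm across and 25 mm high, standing loose on the glass shelf (a clear bevelled pane 8 mm thick lying on the table, on which everything listed here stands). Origin: centre of its underside. To be left alone.
- thimble_silver: hammered silver thimble, 21 mm across and 25 mm high, standing loose. Origin: centre of its underside. To be left alone.
- marble_dish: round glass dish 44 mm across and 8 mm high holding a 22 mm swirled orange glass marble (one piece, 28 mm high in all), standing loose. Origin: centre of its underside. To be left alone.
- sewing_clamp: tin sewing clamp painted cream with a brass thumbscrew, 34 x 18 mm on plan and 51 mm high, standing loose. Origin: centre of its underside; x along its length. To be left alone.
Mind the look-alikes: they are no part of the job. What is shaped like the iron_medium but green is not meant. What is shaped like the iron_large but blue is not meant.

How it is judged:
By the outcome, as a careful person would: the job done as asked, in the order asked, and still so for the second after the job is handed in, with the robot touching nothing.
It also fails if it takes over 83 s, if anything falls off the work surface, if the arm or the gripper's body presses on something with over 40 N, if the wrist force passes 120 N, or if a joint passes its speed limit or range.

## Working session

There is one attempt and no reset: what is moved stays moved. The work goes in short steps, Python scripts to look and compute and a tool call to move; the robot and the scene stay as the last step left them, time stands still between calls to the robot, and variables do not carry over. Pictures are saved under pics/ and viewed, and the job is handed in when it is done.

Besides the shell and the picture viewer there is one more tool, called as a command line: name --argument value ..., lists and objects as JSON in quotes. arm_command: Moves the arm, as the interface text tells. Its arguments: {"type":"object","properties":{"targets":{"type":"array","items":{"type":"number"}},"newtons":{"type":"number"}},"required":["targets"]}

```bash
ls; mkdir -p pics; python3 - <<'E'
from rig import ctrl
import cv2,numpy as np
print(ctrl.state())
for n in ["top","side","wrist"]:
    c=ctrl.capture(n)
    cv2.imwrite(f"pics/{n}0.png",cv2.cvtColor(c["img"],cv2.COLOR_RGB2BGR))
    print(n,{k:np.round(np.array(v),4).tolist() for k,v in c.items() if k!="img"})
E
```

```text
pics
{'time_s': 0.0, 'joints': array([-1.31758863e+00,  4.80825924e-01,  1.59687149e+00,  1.47080251e-06,
        1.06509424e+00, -4.65963366e-02]), 'joint_vel': array([ 0.00108357,  0.00022766,  0.0003156 ,  0.00111038, -0.00188318,
       -0.00096516]), 'joint_torque': array([ 2.39219975e-03, -9.50639176e+01, -4.30173683e+01, -6.98371878e-04,
        1.22993559e-02, -2.49093461e-05]), 'tcp_pos': array([ 191.88646419, -620.60219873,  230.67711292]), 'tool_rot': array([-3.78436562e-04,  8.04776937e-01, -5.93577056e-01, -4.64961201e-04]), 'force': array([-0.35571814,  0.1884703 ,  0.05226366]), 'moment': array([-0.03187801, -0.0228289 ,  0.04888539]), 'gripper_width': 85.48480524522734}
top {'intrinsics': [[506.1509, 0.0, 273.7034], [0.0, 506.1509, 212.139], [0.0, 0.0, 1.0]], 'distortion': [-0.1911, 0.0, 0.0, 0.0, 0.0], 'xyz': [277.7519, 4.4109, 1165.3573], 'attitude': [0.0477, -0.6991, 0.7121, -0.0431]}
side {'intrinsics': [[539.8643, 0.0, 274.4346], [0.0, 539.8643, 209.5144], [0.0, 0.0, 1.0]], 'distortion': [-0.0519, 0.0, 0.0, 0.0, 0.0], 'xyz': [247.2176, 847.7875, 606.4975], 'attitude': [0.0547, -0.0989, 0.8725, -0.4754]}
wrist {'intrinsics': [[354.281, 0.0, 276.0905], [0.0, 354.281, 212.9842], [0.0, 0.0, 1.0]], 'distortion': [-0.0254, 0.0, 0.0, 0.0, 0.0], 'T_tool_cam': [[1.0, 0.0003, -0.0007, 0.361], [-0.0001, 0.9492, 0.3148, -81.3759], [0.0008, -0.3148, 0.9492, -141.9579], [0.0, 0.0, 0.0, 1.0]]}
```

View pics/top0.png

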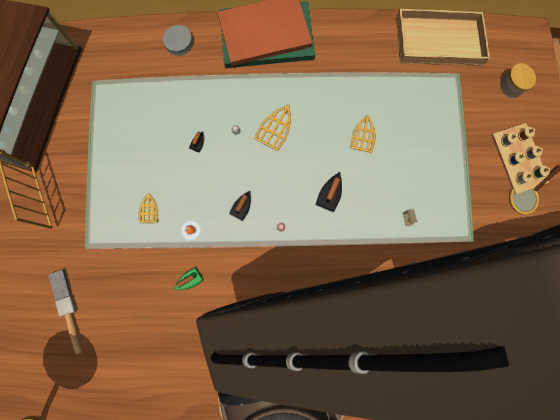

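View pics/side0.png

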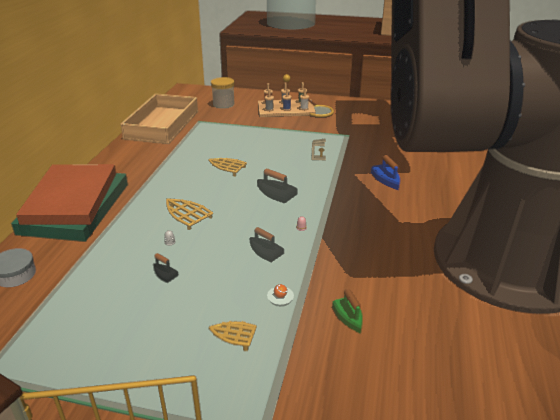

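View pics/wrist0.png

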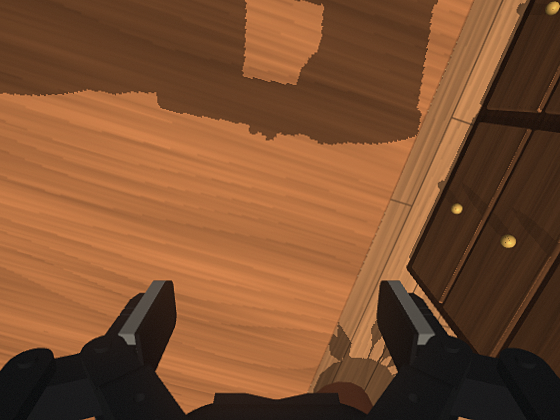

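Top view: black irons at about (197,141) small, (242,205) medium and (330,192) large. Trivets at (275,127), (364,134) and (149,209). Look-alikes: green iron at (188,280) top, blue iron at (387,176) side, both off the shelf. By colour and place, the three black irons on the shelf are the right ones. I'll check them in an enlarged crop.

```bash
cat > h.py <<'E'
import numpy as np,cv2
from scipy.spatial.transform import Rotation as R
def q2R(q): return R.from_quat([q[1],q[2],q[3],q[0]]).as_matrix()
def campose(c,st=None):
    if "T_tool_cam" in c:
        T=np.eye(4);T[:3,:3]=q2R(st["tool_rot"]);T[:3,3]=st["tcp_pos"]
        T=T@np.array(c["T_tool_cam"]);return T[:3,:3],T[:3,3]
    return q2R(c["attitude"]),np.array(c["xyz"])
def px2w(c,pts,z,st=None):
    Rm,t=campose(c,st)
    u=cv2.undistortPoints(np.array(pts,float).reshape(-1,1,2),np.array(c["intrinsics"]),np.array(c["distortion"])).reshape(-1,2)
    d=np.c_[u,np.ones(len(u))]@Rm.T
    z=np.broadcast_to(np.array(z,float),(len(u),))
    return t+d*((z-t[2])/d[:,2])[:,None]
def w2px(c,P,st=None):
    Rm,t=campose(c,st)
    Pc=(np.array(P,float)-t)@Rm
    p,_=cv2.projectPoints(Pc.reshape(-1,1,3),np.zeros(3),np.zeros(3),np.array(c["intrinsics"]),np.array(c["distortion"]))
    return p.reshape(-1,2)
def save(c,name,box=None,s=1):
    im=cv2.cvtColor(c["img"],cv2.COLOR_RGB2BGR)
    if box: x0,y0,x1,y1=box; im=im[y0:y1,x0:x1]
    im=cv2.resize(im,None,fx=s,fy=s,interpolation=cv2.INTER_CUBIC)
    cv2.imwrite("pics/"+name,im)
E
python3 - <<'E'
from rig import ctrl
from h import *
c=ctrl.capture("top")
tiles=[]
for i,(x,y) in enumerate([(197,141),(242,205),(330,192),(149,209),(364,134),(275,127)]):
    im=cv2.cvtColor(c["img"],cv2.COLOR_RGB2BGR)[y-26:y+26,x-26:x+26]
    im=cv2.resize(im,None,fx=5,fy=5,interpolation=cv2.INTER_CUBIC)
    for k in range(0,52,10): cv2.putText(im,str(x-26+k),(k*5,8),0,.3,(0,0,255));cv2.putText(im,str(y-26+k),(0,k*5+4),0,.3,(255,0,0))
    tiles.append(im)
cv2.imwrite("pics/t1.png",np.vstack([np.hstack(tiles[:3]),np.hstack(tiles[3:])]))
E
```

```text
(no output)
```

View pics/t1.png

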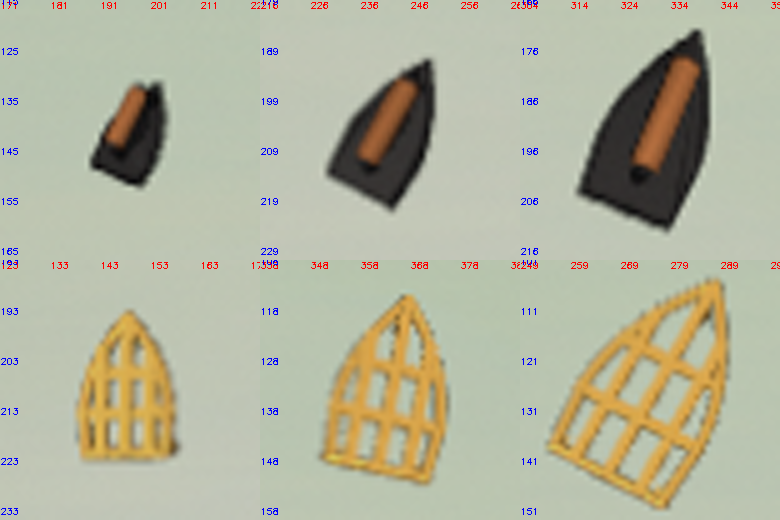

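```bash
python3 - <<'E'
from rig import ctrl
from h import *
c=ctrl.capture("top")
D={"iS":([(189,148),(199.4,152.4),(202.6,131.6)],20),"iM":([(229.4,214),(242.6,221),(250,191)],23),"iL":([(315.6,204.6),(333.8,212),(339.8,172)],26),
"tS":([(139,223),(157.4,223),(148.6,193.2)],22),"tM":([(350.2,148),(372,152.4),(367.6,115.2)],22),"tL":([(254.6,138.6),(278.2,150.4),(288,105)],22)}
for k,(p,z) in D.items():
    w=px2w(c,p,z); h=(w[0]+w[1])/2; d=w[2]-h
    e=w[0]-w[1]
    print(k,"heel",np.round(h[:2],1),"tip",np.round(w[2][:2],1),"len",round(np.hypot(*d[:2]),1),"wid",round(np.hypot(*e[:2]),1),"yaw",round(np.degrees(np.arctan2(d[1],d[0])),1),"edge",round(np.degrees(np.arctan2(-e[0],e[1])),1))
s=ctrl.state(); print(q2R(s["tool_rot"]).round(3))
E
```

```text
iS heel [575.3 193.9] tip [619.9 174.4] len 48.7 wid 27.2 yaw -23.6 edge -24.6
iM heel [414.7  96.6] tip [475.2  63.9] len 68.8 wid 34.3 yaw -28.3 edge -29.0
iL heel [ 431.6 -105.6] tip [ 515.2 -143.3] len 91.7 wid 44.7 yaw -24.2 edge -23.4
tS heel [405.7 300.1] tip [475.3 300.1] len 69.6 wid 43.5 yaw 0.0 edge -1.0
tM heel [ 567.2 -195.9] tip [ 652.5 -215.7] len 87.5 wid 52.1 yaw -13.1 edge -12.4
tL heel [584.5  24.7] tip [680.  -27.8] len 109.1 wid 61.9 yaw -28.8 edge -28.4
[[ 0.295 -0.955 -0.   ]
 [-0.955 -0.295  0.001]
 [-0.001 -0.    -1.   ]]
```

All the black irons match in size (lengths 49, 69 and 92 mm) and so do the trivets. I'll move above the large iron first.

arm_command --targets '[278, 499, -70, 0, 0, -41, 85, 278, 499, -70, 0, 0, -41, 85, 278, 499, -70, 0, 0, -41, 85, 278, 499, -70, 0, 0, -41, 85, 278, 499, -70, 0, 0, -41, 85, 278, 499, -70, 0, 0, -41, 85, 278, 499, -70, 0, 0, -41, 85, 278, 499, -70, 0, 0, -41, 85]' --newtons 60

```text
time_s: 1.05
tcp_pos: [383.0, -277.8, 183.1]
tool_rot: [0.0, -0.546, 0.838, -0.0]
force: [0.9, -0.2, -0.5]
gripper_width: 85.0
```

arm_command --targets '[87, 156, -23, 0, 0, 0, 85, 87, 156, -23, 0, 0, 0, 85, 87, 156, -23, 0, 0, 0, 85, 87, 156, -23, 0, 0, 0, 85, 87, 156, -23, 0, 0, 0, 85, 87, 156, -23, 0, 0, 0, 85]'

```text
time_s: 1.65
tcp_pos: [470.0, -121.2, 160.0]
tool_rot: [0.0, -0.547, 0.837, -0.0]
force: [0.2, 0.1, 1.2]
gripper_width: 85.1
```

```bash
cat > snap.py <<'E'
import sys,pickle
from rig import ctrl
from h import *
def snap(name,cam="wrist"):
    st=ctrl.state(); c=ctrl.capture(cam); save(c,name+".png"); pickle.dump((st,c),open("pics/"+name+".pkl","wb"))
    print(st["time_s"],st["tcp_pos"].round(1),st["force"].round(1),st["gripper_width"])
    return st,c
if __name__=="__main__": snap(sys.argv[1],*(sys.argv[2:]))
E
python3 snap.py w1
```

```text
1.65 [ 470.  -121.2  160. ] [0.2 0.1 1.2] 85.05994663739318
```

View pics/w1.png

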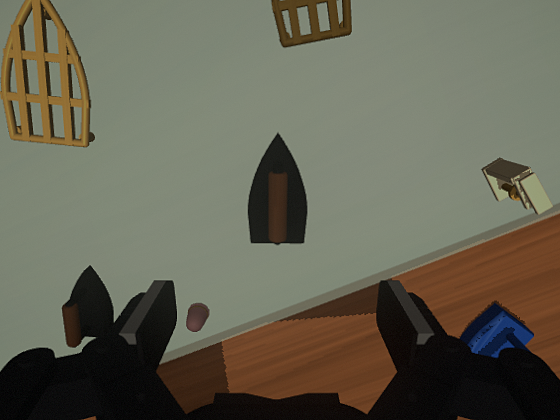

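The wrist view shows the black large iron, nose at (278,134) and heel about (251..304,242). The large trivet is upper left, the blue look-alike lower right. Zooming to measure.

```bash
cat > crop.py <<'E'
import sys,cv2
n,x0,y0,x1,y1,s,o=sys.argv[1:8]; x0,y0,x1,y1,s=map(int,(x0,y0,x1,y1,s))
im=cv2.imread(f"pics/{n}.png")[y0:y1,x0:x1]
im=cv2.resize(im,None,fx=s,fy=s,interpolation=cv2.INTER_CUBIC)
im=cv2.convertScaleAbs(im,alpha=1.5,beta=20)
for k in range((-x0)%10,x1-x0,10): cv2.line(im,(k*s,0),(k*s,6),(0,0,255));(x0+k)%20 or cv2.putText(im,str(x0+k),(k*s,18),0,.4,(0,0,255))
for k in range((-y0)%10,y1-y0,10): cv2.line(im,(0,k*s),(6,k*s),(255,0,0));(y0+k)%20 or cv2.putText(im,str(y0+k),(8,k*s+4),0,.4,(255,0,0))
cv2.imwrite(f"pics/{o}.png",im)
E
python3 crop.py w1 230 120 330 260 4 w1a; python3 crop.py w1 0 0 110 150 4 w1b
python3 -c "
import cv2,numpy as np
cv2.imwrite('pics/w1c.png',np.hstack([cv2.imread('pics/w1a.png')[:560],np.vstack([cv2.imread('pics/w1b.png')])[:560]])[:,:800])"
```

```text
(no output)
```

View pics/w1a.png

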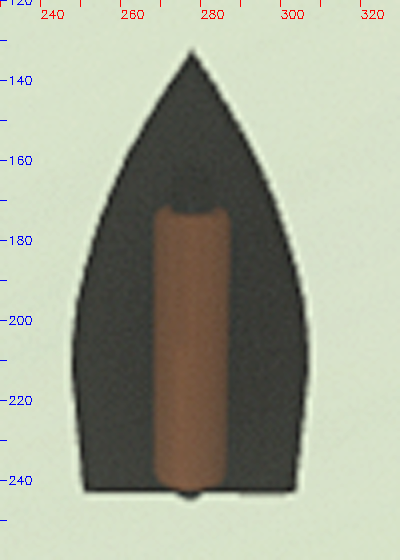

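View pics/w1b.png

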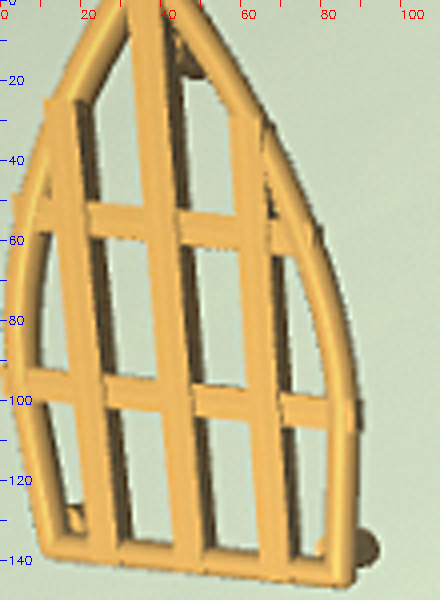

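```bash
python3 - <<'E'
import pickle
from h import *
st,c=pickle.load(open("pics/w1.pkl","rb"))
w=px2w(c,[(278,133),(251,242.5),(304,242.5),(277.7,172),(277.5,241)],[8,26,26,52,52],st)
print(w.round(1)); h=(w[1]+w[2])/2
print("heel",h.round(1)); 
for d in (w[0]-h,w[3]-w[4]): print(np.hypot(*d[:2]),np.degrees(np.arctan2(d[1],d[0])))
print("hmid",(w[3]+w[4])/2); e=w[1]-w[2];print(np.hypot(*e[:2]),np.degrees(np.arctan2(-e[0],e[1])))
x=q2R(st["tool_rot"])[:,0];print(np.degrees(np.arctan2(x[1],x[0])))
# trivet L heel corners outer
w=px2w(c,[(12,139),(86,146),(42.5,0)],[20,20,22],st);print(w.round(1))
E
```

```text
[[ 517.6 -143.5    8. ]
 [ 445.3  -86.9   26. ]
 [ 427.3 -127.9   26. ]
 [ 496.6 -133.9   52. ]
 [ 447.6 -112.3   52. ]]
heel [ 436.3 -107.4   26. ]
88.92584501131157 -23.942218347196466
53.47762399987282 -23.80107553665989
hmid [ 472.09369593 -123.07182778   52.        ]
44.758825458819494 -23.692512315497044
-113.72507662972993
[[ 6.004e+02  5.160e+01  2.000e+01]
 [ 5.712e+02 -1.000e-01  2.000e+01]
 [ 6.713e+02 -2.890e+01  2.200e+01]]
```

arm_command --targets '[3, -2, -45, 0, 0, 0, 50, 3, -2, -90, 0, 0, 0, 50, 3, -2, -112, 0, 0, 0, 50, 3, -2, -126, 0, 0, 0, 50, 3, -2, -126, 0, 0, 0, 50, 3, -2, -126, 0, 0, 0, 0, 3, -2, -126, 0, 0, 0, 0, 3, -2, -126, 0, 0, 0, 0]' --newtons 60

```text
time_s: 2.5
tcp_pos: [473.5, -124.3, 35.3]
tool_rot: [0.001, -0.546, 0.838, -0.001]
force: [0.6, 2.1, 4.4]
gripper_width: 11.9
```

arm_command --targets '[0, 0, 0, 0, 0, 0, 0, 0, 0, 0, 0, 0, 0, 0, 0, 0, 0, 0, 0, 0, 0]'

```text
time_s: 2.8
tcp_pos: [473.5, -124.3, 35.4]
tool_rot: [0.001, -0.546, 0.838, -0.001]
force: [-0.7, 0.5, -2.7]
gripper_width: 12.2
```

```bash
python3 snap.py w2; python3 snap.py s2 side
```

```text
2.8 [ 473.5 -124.3   35.4] [-0.7  0.5 -2.7] 12.241067969576147
2.85 [ 473.5 -124.3   35.3] [-0.6 -0.4 -0.8] 11.788593984187495
```

View pics/w2.png

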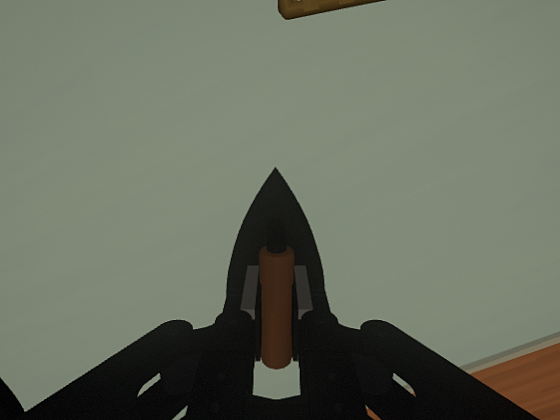

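View pics/s2.png

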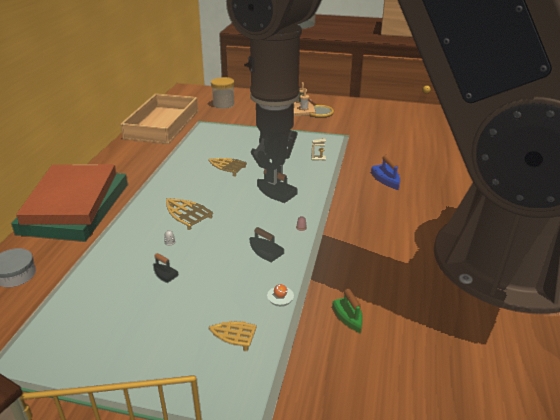

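Gripped: the nose is ahead at (275,168), handle between the pads. Lifting and staging behind the large trivet.

arm_command --targets '[0, 0, 20, 0, 0, 0, 0, 0, 0, 50, 0, 0, 0, 0, 0, 0, 95, 0, 0, 0, 0, 25, 45, 95, 0, 0, -2, 0, 45, 85, 95, 0, 0, -5, 0, 65, 125, 95, 0, 0, -5, 0, 85, 164, 95, 0, 0, -5, 0, 85, 164, 95, 0, 0, -5, 0]'

```text
time_s: 3.7
tcp_pos: [560.9, 43.9, 130.4]
tool_rot: [0.002, -0.51, 0.86, -0.001]
force: [-0.4, -0.9, -3.0]
gripper_width: 11.9
```

```bash
python3 snap.py w3
```

```text
3.7 [560.9  43.9 130.4] [-0.4 -0.9 -3. ] 11.874134117973137
```

View pics/w3.png

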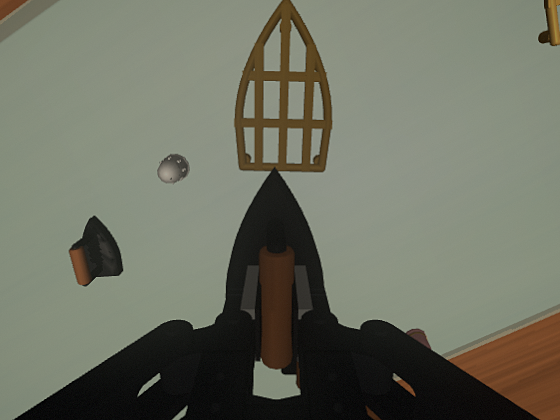

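```bash
python3 crop.py w3 220 0 350 180 4 w3a; python3 crop.py w3 200 150 350 290 5 w3b
```

```text
(no output)
```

View pics/w3a.png

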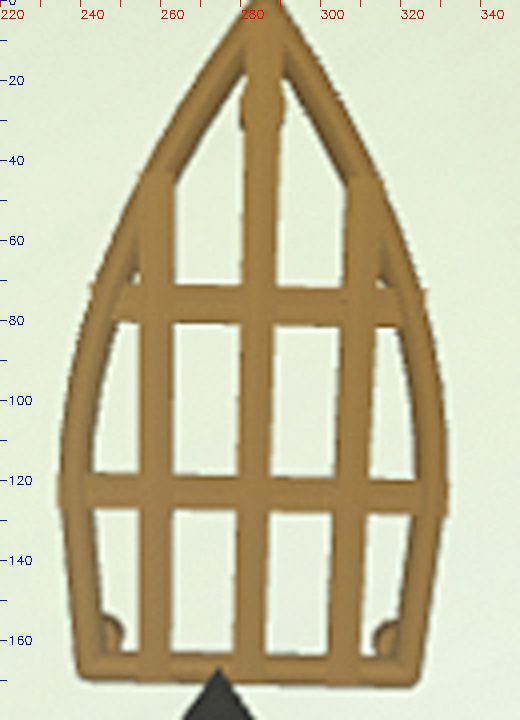

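View pics/w3b.png

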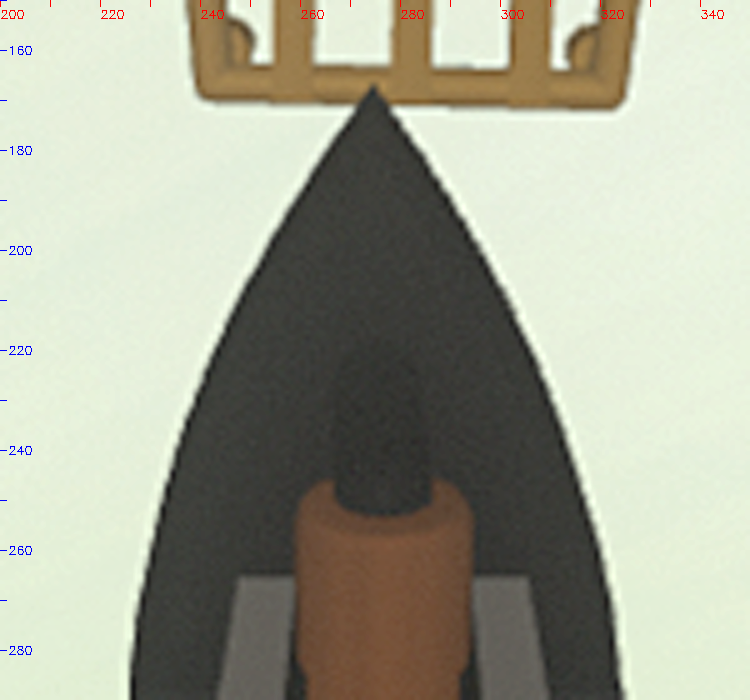

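```bash
python3 - <<'E'
import pickle
from h import *
st,c=pickle.load(open("pics/w3.pkl","rb"))
t=px2w(c,[(286,40),(285.9,47),(284.7,75),(283.1,120),(282.5,150),(282,170.8)],[22,22,20,20,22,20],st)
print(t.round(1))
v=np.linalg.svd(t[:,:2]-t[:,:2].mean(0))[2][0]; v*=np.sign(v[0]); print("yaw",np.degrees(np.arctan2(v[1],v[0])))
n=px2w(c,[(274.8,167),(226,280),(323,280)],[103.1,110,110],st); print(n.round(1))
x=q2R(st["tool_rot"])[:,0];print("tool",np.degrees(np.arctan2(x[1],x[0]))+90)
s2,c2=pickle.load(open("pics/w2.pkl","rb"))
print("nose rel", n[0]-st["tcp_pos"], np.hypot(*(n[0]-st["tcp_pos"])[:2]))
w=px2w(c,[(239,170),(325,171.5)],20,st);e=w[0]-w[1];print(w.round(1),np.hypot(*e[:2]),np.degrees(np.arctan2(-e[0],e[1])))
# expected px of trivet ring in top: outline check given heel mid
E
```

```text
[[660.  -17.   22. ]
 [656.4 -15.   22. ]
 [641.8  -6.3  20. ]
 [616.5   8.5  20. ]
 [598.8  18.6  22. ]
 [585.5  26.1  20. ]]
yaw -30.1109292384025
[[604.   21.3 103.1]
 [565.6  71.  110. ]
 [541.7  27.  110. ]]
tool -28.628464158764416
nose rel [ 43.17763462 -22.60670748 -27.27544874] 48.737781590547705
[[600.9  53.1  20. ]
 [570.2  -1.   20. ]] 62.17032940227206 -29.59413595297215
```

arm_command --targets '[35, -22, 0, 0, 0, 0, 0, 69, -44, 0, 0, 0, -1, 0, 69, -44, -30, 0, 0, -1, 0, 69, -44, -62, 0, 0, -1, 0, 69, -44, -72, 0, 0, -1, 0, 69, -44, -72, 0, 0, -1, 0]'

```text
time_s: 4.35
tcp_pos: [626.6, -2.4, 56.6]
tool_rot: [-0.001, -0.503, 0.865, 0.0]
force: [0.8, -0.2, -2.1]
gripper_width: 11.9
```

```bash
python3 snap.py w4; python3 crop.py w4 190 100 360 250 4 w4a
```

```text
4.35 [626.6  -2.4  56.6] [ 0.8 -0.2 -2.1] 11.892068455701814
```

View pics/w4a.png

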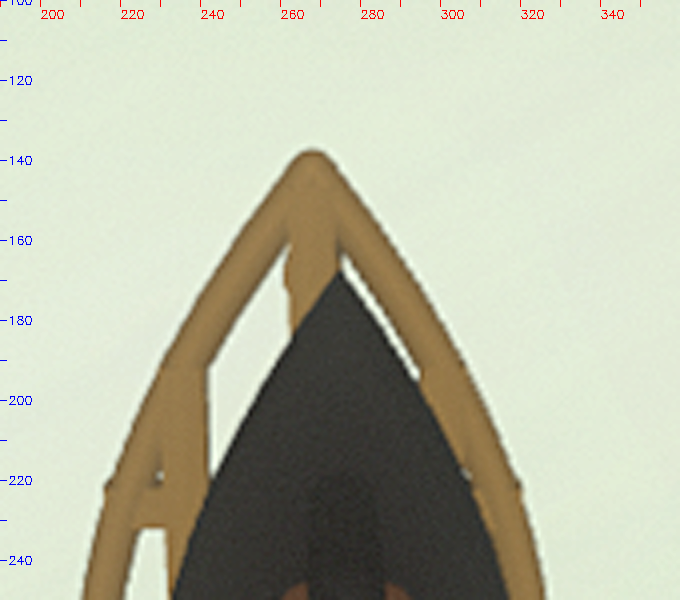

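```bash
python3 - <<'E'
import pickle
from rig import ctrl
from h import *
st,c=pickle.load(open("pics/w4.pkl","rb"))
print(ctrl.state()["tcp_pos"],ctrl.state()["joint_vel"])
p=px2w(c,[(268.3,137.5),(274.8,167),(233.5,170)],[19.5,st["tcp_pos"][2]-27.3,22],st);print(p.round(1))
# ring outer mids
for y,a,b in [(220,216.5,319.5),(200,224,312),(180,237,301)]:
    m=px2w(c,[(a,y),(b,y)],19,st); print(m.mean(0).round(1))
x=q2R(st["tool_rot"])[:,0];yaw=np.arctan2(x[1],x[0])+np.pi/2;print("tool",np.degrees(yaw))
d=np.array([np.cos(yaw),np.sin(yaw)]);l=np.array([-d[1],d[0]])
e=(p[0]-p[1])[:2];print("tip-nose along",e@d,"left",e@l)
E
```

```text
[627.70217924  -2.2920033   58.06207724] [ 0.00472367 -0.02864739 -0.01909273  0.00030742  0.002382   -0.00055522]
[[682.1 -29.4  19.5]
 [669.2 -25.8  29.3]
 [677.   -6.2  22. ]]
[644.3  -7.3  19. ]
[654. -13.  19.]
[663.1 -18.8  19. ]
tool -29.656243992238373
tip-nose along 12.945124489561719 left 3.2555737189159086
```

arm_command --targets '[3, 1.5, -4, 0, 0, 0, 0, 3, 1.5, -6, 0, 0, 0, 0, 3, 1.5, -6, 0, 0, 0, 0, 3, 1.5, -6, 0, 0, 0, 0]'

```text
time_s: 4.8
tcp_pos: [630.9, -0.7, 52.6]
tool_rot: [0.001, -0.503, 0.864, -0.001]
force: [0.1, -0.3, -2.9]
gripper_width: 12.2
```

```bash
cat > meas.py <<'E'
import sys
from rig import ctrl
from h import *
st=ctrl.state();print(st["time_s"],st["tcp_pos"].round(2),st["force"].round(1),st["gripper_width"],np.abs(st["joint_vel"]).max())
E
python3 meas.py; python3 snap.py w5; python3 crop.py w5 190 100 360 250 4 w5a
```

```text
4.8 [630.91  -0.68  52.57] [ 0.1 -0.3 -2.9] 12.175306084095983 0.002455335003083871
4.8 [630.9  -0.7  52.6] [ 0.1 -0.3 -2.9] 12.175306084095983
```

View pics/w5a.png

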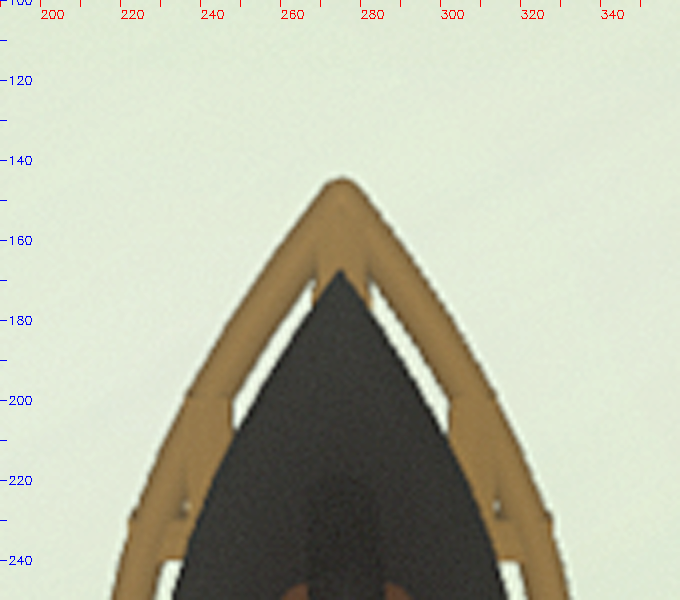

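```bash
python3 - <<'E'
import pickle
from h import *
st,c=pickle.load(open("pics/w5.pkl","rb"))
p=px2w(c,[(275.3,144.5),(274.8,167)],[19.5,st["tcp_pos"][2]-27.3],st);print(p.round(1), np.linalg.norm((p[0]-p[1])[:2]))
E
```

```text
[[682.2 -29.2  19.5]
 [673.6 -24.1  25.3]] 10.038183279182938
```

arm_command --targets '[0.4, 0, -2, 0, 0, 0, 0, 0.4, 0, -3.3, 0, 0, 0, 0, 0.4, 0, -3.3, 0, 0, 0, 0]'

```text
time_s: 5.15
tcp_pos: [631.6, -0.6, 49.4]
tool_rot: [0.001, -0.503, 0.864, -0.001]
force: [1.4, 2.0, 1.2]
gripper_width: 11.9
```

```bash
python3 meas.py
```

```text
5.15 [ 6.3163e+02 -6.3000e-01  4.9370e+01] [1.4 2.  1.2] 11.889365533893454 0.0029838612791004077
```

arm_command --targets '[0, 0, 0, 0, 0, 0, 50, 0, 0, 0, 0, 0, 0, 50, 0, 0, 0, 0, 0, 0, 50, 0, 0, 5, 0, 0, 0, 50, 0, 0, 40, 0, 0, 0, 50, 0, 0, 80, 0, 0, 0, 50, 0, 0, 100, 0, 0, 0, 50, 0, 0, 100, 0, 0, 0, 50]'

```text
time_s: 5.95
tcp_pos: [633.6, -0.7, 153.1]
tool_rot: [0.003, -0.503, 0.864, -0.002]
force: [0.7, 0.7, -0.4]
gripper_width: 50.2
```

```bash
python3 meas.py; python3 snap.py w6; python3 crop.py w6 190 80 370 270 3 w6a
```

```text
5.95 [633.58  -0.73 153.11] [ 0.7  0.7 -0.4] 50.1563870928544 0.046519025048809906
5.95 [633.6  -0.7 153.1] [ 0.7  0.7 -0.4] 50.1563870928544
```

View pics/w6.png

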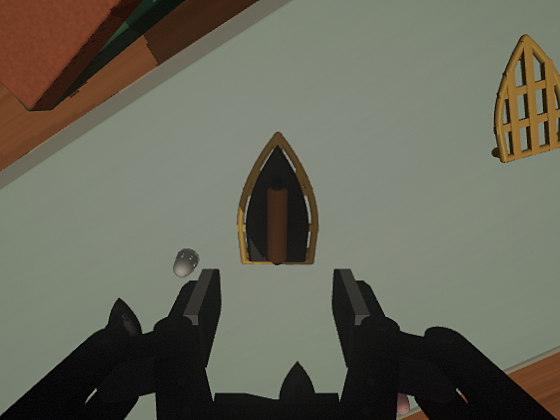

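Large iron sits in its trivet with an even rim. Next, above the medium iron.

arm_command --targets '[-190, 82, 2, 0, 0, 1, 50, -190, 82, 2, 0, 0, 1, 50, -190, 82, 2, 0, 0, 1, 50, -190, 82, 2, 0, 0, 1, 50, -190, 82, 2, 0, 0, 1, 50, -190, 82, 2, 0, 0, 1, 50, -190, 82, 2, 0, 0, 1, 50]'

```text
time_s: 6.7
tcp_pos: [443.5, 81.3, 153.1]
tool_rot: [0.003, -0.51, 0.86, -0.002]
force: [0.8, 0.7, 0.2]
gripper_width: 49.8
```

```bash
python3 meas.py; python3 snap.py w7; python3 crop.py w7 225 120 335 260 4 w7a; python3 snap.py t7 top;python3 crop.py t7 235 90 315 165 8 t7a
```

```text
6.7 [443.51  81.25 153.07] [0.8 0.7 0.2] 49.82028536355528 0.017010180928971594
6.7 [443.5  81.3 153.1] [0.8 0.7 0.2] 49.82028536355528
6.75 [443.8  81.1 153. ] [-0.2 -0.6 -0.9] 50.10604567699375
```

View pics/w7.png

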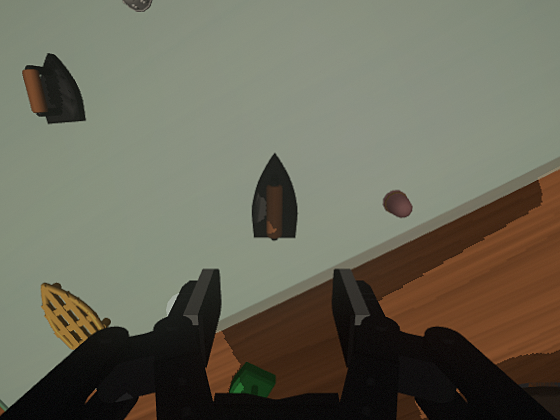

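View pics/w7a.png

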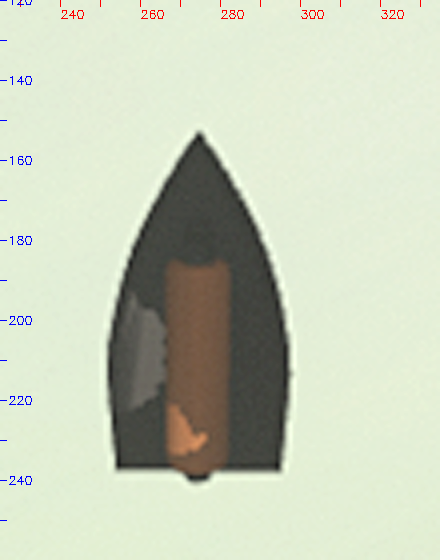

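View pics/t7a.png

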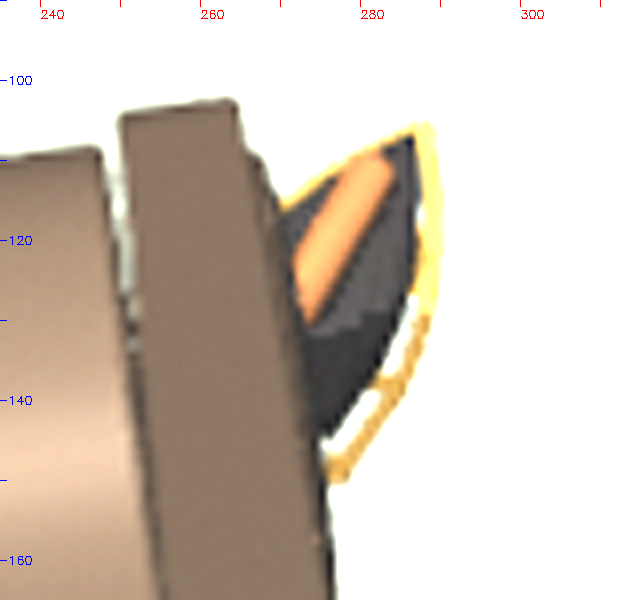

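```bash
cat > iron.py <<'E'
import pickle,sys
from h import *
def iron(name,nose,hl,hr,hf,hb,body,axis):
    st,c=pickle.load(open(f"pics/{name}.pkl","rb"))
    w=px2w(c,[nose,hl,hr,hf,hb],[8,8+body,8+body,8+axis,8+axis],st); h=(w[1]+w[2])/2
    a=lambda d:np.degrees(np.arctan2(d[1],d[0])).round(2)
    print("heel",h.round(1),"nose",w[0].round(1),"len",np.linalg.norm((w[0]-h)[:2]).round(1),"yaws",a(w[0]-h),a(w[3]-w[4]))
    e=w[1]-w[2];print("edge",np.degrees(np.arctan2(-e[0],e[1])).round(2),"hmid",((w[3]+w[4])/2).round(1),"hlen",np.linalg.norm(w[3]-w[4]).round(1))
    x=q2R(st["tool_rot"])[:,0];print("toolyaw",np.degrees(np.arctan2(x[1],x[0]))+90,st["tcp_pos"].round(1))
E
python3 -c "
from iron import *
iron('w7',(274.7,153),(254,237),(295,237.3),(274.7,185.5),(274.7,236),15,38)"; python3 meas.py
```

```text
heel [418.8  96.9  23. ] nose [477.7  64.6   8. ] len 67.2 yaws -28.74 -28.69
edge -28.99 hmid [444.8  82.3  46. ] hlen 39.2
toolyaw -28.62545401153433 [443.5  81.3 153.1]
6.8 [443.78  81.   152.98] [ 0.6 -0.2  0.3] 49.85467193056659 0.0039752830182978455
```

arm_command --targets '[1.7, 1, -45, 0, 0, 0, 50, 1.7, 1, -90, 0, 0, 0, 50, 1.7, 1, -112, 0, 0, 0, 50, 1.7, 1, -125, 0, 0, 0, 50, 1.7, 1, -125, 0, 0, 0, 50, 1.7, 1, -125, 0, 0, 0, 0, 1.7, 1, -125, 0, 0, 0, 0, 1.7, 1, -125, 0, 0, 0, 0]' --newtons 50

```text
time_s: 7.6
tcp_pos: [446.3, 82.0, 28.9]
tool_rot: [0.003, -0.51, 0.86, -0.002]
force: [-0.4, -2.1, 7.2]
gripper_width: 10.2
```

arm_command --targets '[0, 0, 0, 0, 0, 0, 0, 0, 0, 0, 0, 0, 0, 0, 0, 0, 0, 0, 0, 0, 0]'

```text
time_s: 7.9
tcp_pos: [446.4, 82.0, 29.1]
tool_rot: [0.003, -0.51, 0.86, -0.002]
force: [0.7, 0.7, -2.6]
gripper_width: 10.3
```

```bash
python3 snap.py w8
```

```text
7.9 [446.4  82.   29.1] [ 0.7  0.7 -2.6] 10.283369147209097
```

View pics/w8.png

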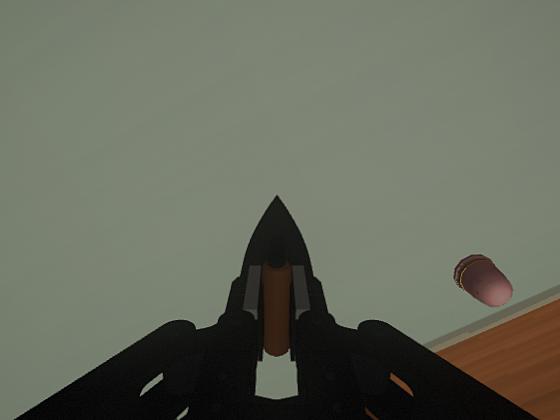

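arm_command --targets '[0, 0, 20, 0, 0, 0, 0, 0, 0, 50, 0, 0, 0, 0, 0, 0, 96, 0, 0, 0, 0, 17, -45, 96, 0, 0, 4, 0, 33, -90, 96, 0, 0, 8, 0, 49, -135, 96, 0, 0, 12, 0, 65, -180, 96, 0, 0, 15.8, 0, 78, -225, 96, 0, 0, 15.8, 0]'

```text
time_s: 8.75
tcp_pos: [524.9, -145.0, 125.1]
tool_rot: [0.004, -0.624, 0.781, -0.002]
force: [1.3, 0.6, -2.9]
gripper_width: 10.2
```

```bash
python3 meas.py
```

```text
8.75 [ 524.87 -145.    125.14] [ 1.3  0.6 -2.9] 10.157323045113534 0.7391096668869298
```

arm_command --targets '[9, -43, 0, 0, 0, 0, 0, 9, -43, 0, 0, 0, 0, 0, 9, -43, 0, 0, 0, 0, 0, 9, -43, 0, 0, 0, 0, 0]'

```text
time_s: 9.15
tcp_pos: [533.2, -187.2, 124.9]
tool_rot: [0.004, -0.624, 0.781, -0.001]
force: [0.5, 0.4, -2.2]
gripper_width: 9.8
```

```bash
python3 meas.py; python3 snap.py w9;  python3 crop.py w9 210 20 350 210 4 w9a
```

```text
9.15 [ 533.21 -187.24  124.85] [ 0.5  0.4 -2.2] 9.789757896050485 0.01474189316069402
9.15 [ 533.2 -187.2  124.9] [ 0.5  0.4 -2.2] 9.789757896050485
```

View pics/w9.png

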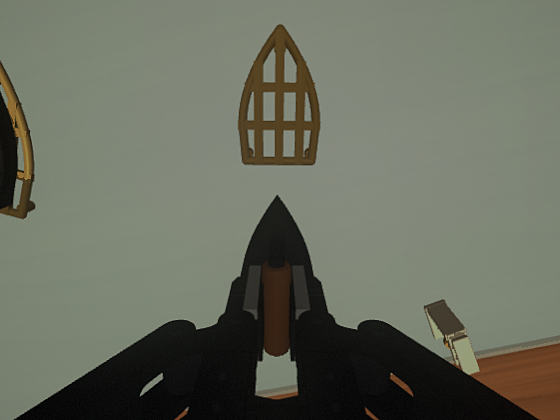

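View pics/w9a.png

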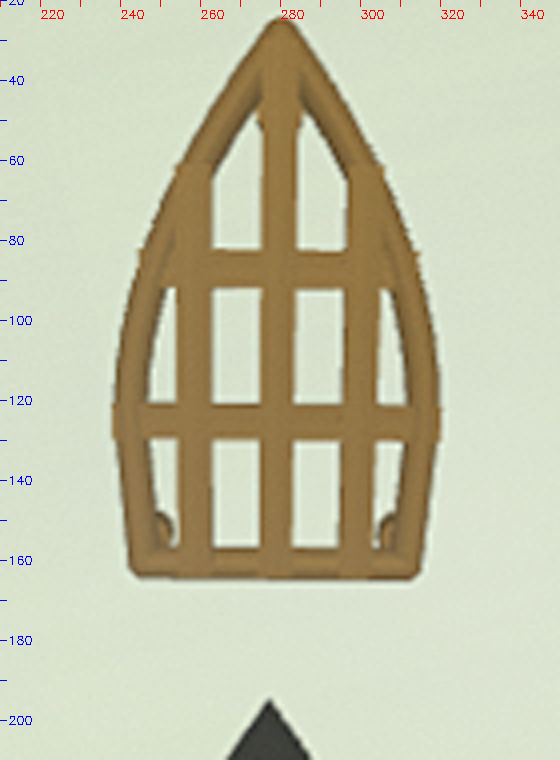

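```bash
cat > triv.py <<'E'
import pickle
from h import *
def triv(name,tip,mids,hl,hr,nose,soleoff):
    st,c=pickle.load(open(f"pics/{name}.pkl","rb"))
    a=lambda d:np.degrees(np.arctan2(d[1],d[0])).round(2)
    t=px2w(c,[tip]+mids+[hl,hr],[19.5]+[22]*len(mids)+[20,20],st)
    h=t[-2:].mean(0); L=np.vstack([t[:-2],h])
    v=np.linalg.svd(L[:,:2]-L[:,:2].mean(0))[2][0]; v*=np.sign(v[0])
    e=t[-2]-t[-1]
    print("tip",t[0].round(1),"heel",h.round(1),"len",np.linalg.norm((t[0]-h)[:2]).round(1),"yaw tip/fit/edge",a(t[0]-h),a(v),np.degrees(np.arctan2(-e[0],e[1])).round(2))
    n=px2w(c,[nose],st["tcp_pos"][2]-soleoff,st)[0]; x=q2R(st["tool_rot"])[:,0];yaw=np.arctan2(x[1],x[0])+np.pi/2
    d=np.array([np.cos(yaw),np.sin(yaw)]);l=np.array([-d[1],d[0]]);r=(n-st["tcp_pos"])[:2]
    print("nose",n.round(1),"rel along",(r@d).round(1),"left",(r@l).round(1),"toolyaw",np.degrees(yaw).round(2))
E
python3 -c "
from triv import *
triv('w9',(280.5,24.5),[(279.9,70),(278.9,150)],(242.3,164.3),(314.3,164.5),(277,195),21.1)"; python3 meas.py
```

```text
tip [ 654.8 -217.    19.5] heel [ 568.2 -196.2   20. ] len 89.0 yaw tip/fit/edge -13.51 -13.44 -12.82
nose [ 568.7 -195.6  103.8] rel along 36.5 left -0.3 toolyaw -12.72
9.2 [ 533.36 -186.95  124.98] [ 0.2  0.4 -0.9] 10.134042143421697 0.007883498028496801
```

arm_command --targets '[40, -10, 0, 0, 0, 0, 0, 76, -19, 0, 0, 0, -0.4, 0, 76, -19, -35, 0, 0, -0.4, 0, 76, -19, -65, 0, 0, -0.4, 0, 76, -19, -77, 0, 0, -0.4, 0, 76, -19, -77, 0, 0, -0.4, 0, 76, -19, -77, 0, 0, -0.4, 0]'

```text
time_s: 9.9
tcp_pos: [609.8, -205.6, 48.9]
tool_rot: [0.004, -0.622, 0.783, -0.002]
force: [0.9, 0.4, -1.0]
gripper_width: 10.2
```

```bash
python3 meas.py; python3 snap.py w10;  python3 crop.py w10 190 130 360 270 4 w10a
```

```text
9.9 [ 609.75 -205.59   48.95] [ 0.9  0.4 -1. ] 10.215507297632687 0.0180592407139554
9.9 [ 609.8 -205.6   48.9] [ 0.9  0.4 -1. ] 10.215507297632687
```

View pics/w10a.png

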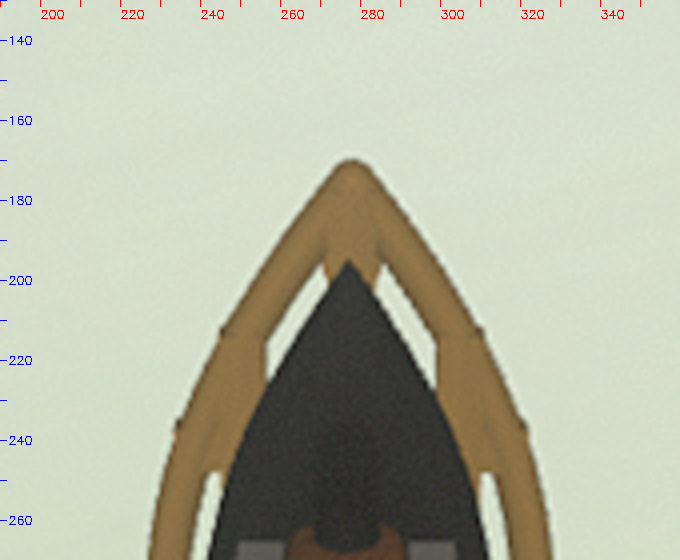

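```bash
python3 - <<'E'
import pickle
from h import *
st,c=pickle.load(open("pics/w10.pkl","rb"))
p=px2w(c,[(278,169.5),(277,195)],[19.5,st["tcp_pos"][2]-21.1],st);print(p.round(1), np.linalg.norm((p[0]-p[1])[:2]))
E
python3 meas.py
```

```text
[[ 655.5 -217.    19.5]
 [ 645.2 -214.1   27.8]] 10.71839545400449
9.95 [ 610.12 -205.89   49.46] [ 0.8 -0.5 -0.6] 10.149813747960367 0.009307513823091806
```

arm_command --targets '[0.5, 0, -3, 0, 0, 0, 0, 0.5, 0, -5, 0, 0, 0, 0, 0.5, 0, -6.4, 0, 0, 0, 0, 0.5, 0, -6.4, 0, 0, 0, 0]'

```text
time_s: 10.35
tcp_pos: [610.6, -205.9, 43.1]
tool_rot: [0.004, -0.622, 0.783, -0.002]
force: [0.1, -0.7, -1.9]
gripper_width: 9.8
```

```bash
python3 meas.py; python3 snap.py w11;  python3 crop.py w11 190 130 360 270 4 w11a
```

```text
10.35 [ 610.58 -205.92   43.1 ] [ 0.1 -0.7 -1.9] 9.818085080342778 0.0023228906136030427
10.35 [ 610.6 -205.9   43.1] [ 0.1 -0.7 -1.9] 9.818085080342778
```

View pics/w11a.png

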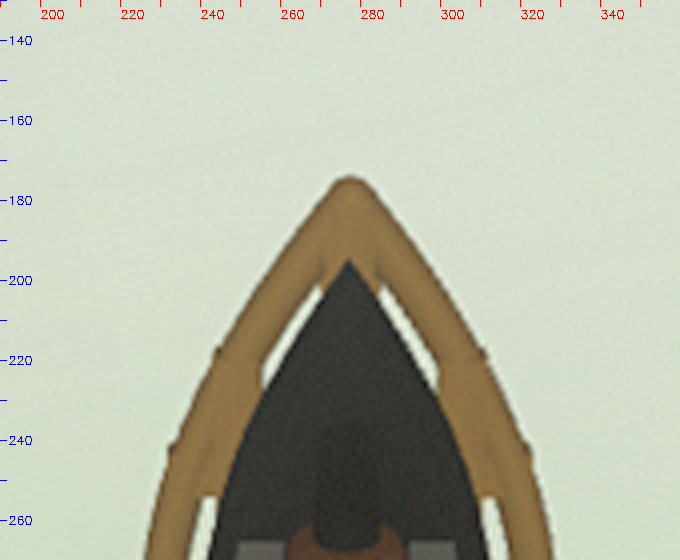

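arm_command --targets '[0, 0, -0.6, 0, 0, 0, 0, 0, 0, -0.6, 0, 0, 0, 0]'

```text
time_s: 10.6
tcp_pos: [610.7, -206.1, 42.9]
tool_rot: [0.004, -0.622, 0.783, -0.002]
force: [-2.0, -0.5, 4.7]
gripper_width: 10.3
```

```bash
python3 meas.py
```

```text
10.6 [ 610.67 -206.09   42.9 ] [-2.  -0.5  4.7] 10.25725023392773 0.0010769758604165078
```

Contact (+4.7 N). Release and rise.

arm_command --targets '[0, 0, 0.2, 0, 0, 0, 50, 0, 0, 0.2, 0, 0, 0, 50, 0, 0, 0.2, 0, 0, 0, 50, 0, 0, 5, 0, 0, 0, 50, 0, 0, 40, 0, 0, 0, 50, 0, 0, 80, 0, 0, 0, 50, 0, 0, 108, 0, 0, 0, 50, 0, 0, 108, 0, 0, 0, 50]'

```text
time_s: 11.4
tcp_pos: [613.0, -207.0, 155.6]
tool_rot: [0.006, -0.622, 0.783, -0.005]
force: [0.3, -0.7, -0.2]
gripper_width: 50.1
```

```bash
python3 meas.py; python3 snap.py w12;  python3 crop.py w12 210 120 340 270 4 w12a
```

```text
11.4 [ 612.97 -206.96  155.56] [ 0.3 -0.7 -0.2] 50.0755107410297 0.05586698982345044
11.4 [ 613.  -207.   155.6] [ 0.3 -0.7 -0.2] 50.0755107410297
```

View pics/w12a.png

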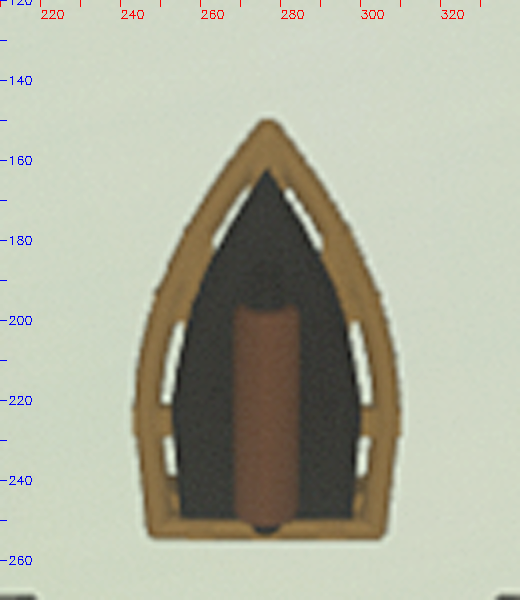

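```bash
cat > chk.py <<'E'
import pickle
from h import *
def chk(name,nose,hl,hr,tip,tl,tr,body):
    st,c=pickle.load(open(f"pics/{name}.pkl","rb"))
    w=px2w(c,[nose,hl,hr,tip,tl,tr],[22,22+body,22+body,19.5,20,20],st)[:,:2]
    ih=(w[1]+w[2])/2; th=(w[4]+w[5])/2; d=(w[3]-th);L=np.hypot(*d);d/=L;l=np.array([-d[1],d[0]])
    v=w[0]-ih
    print("trivet len",L.round(1),"iron len",np.hypot(*v).round(1),"nose gap",((w[3]-w[0])@d).round(1),"heel gap",((ih-th)@d).round(1),"lat nose/heel",((w[0]-th)@l).round(1),((ih-th)@l).round(1),"dyaw",np.degrees(np.arctan2(v@l,v@d)).round(1))
E
python3 -c "
from chk import *
chk('w12',(276,162),(254.5,249.5),(298.7,249.5),(277,149.5),(247,254.5),(303.5,254.5),15)"; python3 meas.py
```

```text
trivet len 89.3 iron len 67.8 nose gap 9.4 heel gap 12.0 lat nose/heel 0.6 -1.0 dyaw 1.4
11.45 [ 611.92 -206.57  153.35] [ 0.6 -0.7 -1.6] 49.535342744451754 0.04209612317165616
```

arm_command --targets '[-16, 391, 0, 0, 0, -11, 50, -16, 391, 0, 0, 0, -11, 50, -16, 391, 0, 0, 0, -11, 50, -16, 391, 0, 0, 0, -11, 50, -16, 391, 0, 0, 0, -11, 50, -16, 391, 0, 0, 0, -11, 50, -16, 391, 0, 0, 0, -11, 50, -16, 391, 0, 0, 0, -11, 50]'

```text
time_s: 12.25
tcp_pos: [594.8, 186.7, 152.4]
tool_rot: [0.004, -0.544, 0.839, -0.004]
force: [1.5, 0.8, 0.4]
gripper_width: 49.9
```

arm_command --targets '[-1, 24, 0, 0, 0, 0, 50, -1, 24, 0, 0, 0, 0, 50, -1, 24, 0, 0, 0, 0, 50, -1, 24, 0, 0, 0, 0, 50]'

```text
time_s: 12.65
tcp_pos: [593.5, 209.7, 151.8]
tool_rot: [0.003, -0.544, 0.839, -0.004]
force: [0.2, 0.5, -0.3]
gripper_width: 50.3
```

```bash
python3 meas.py
```

```text
12.65 [593.52 209.73 151.79] [ 0.2  0.5 -0.3] 50.34838381785535 0.011246423506121015
```

arm_command --targets '[3, -25, 0, 0, 0, 0, 50, 3, -25, 0, 0, 0, 0, 50, 3, -25, 0, 0, 0, 0, 50]'

```text
time_s: 12.95
tcp_pos: [596.7, 183.3, 151.7]
tool_rot: [0.003, -0.543, 0.84, -0.004]
force: [-0.1, 0.1, 0.8]
gripper_width: 49.6
```

```bash
python3 meas.py; python3 snap.py w13;  python3 crop.py w13 230 140 330 260 5 w13a; python3 meas.py
```

```text
12.95 [596.67 183.25 151.72] [-0.1  0.1  0.8] 49.627492417055905 0.019698992866016864
12.95 [596.7 183.3 151.7] [-0.1  0.1  0.8] 49.627492417055905
13.0 [596.68 183.86 151.78] [-1.   0.3 -0.2] 50.017101610062184 0.014945361653748346
```

View pics/w13.png

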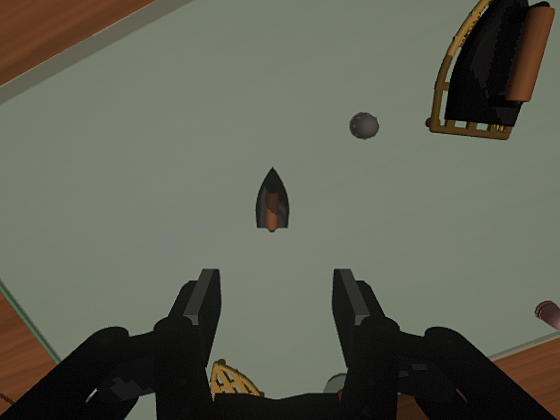

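View pics/w13a.png

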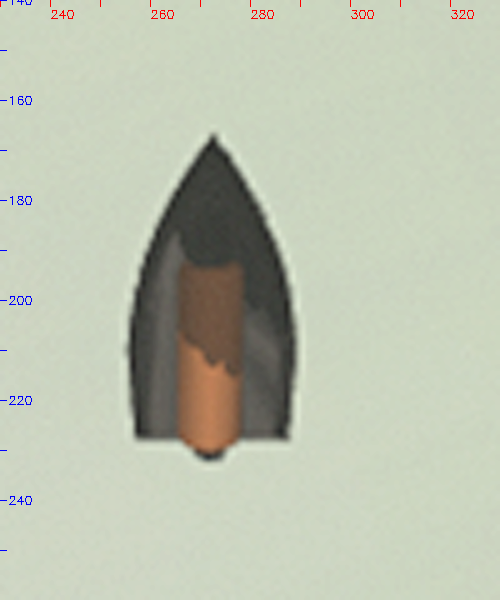

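```bash
python3 -c "
from iron import *
iron('w13',(272.7,167),(257.3,227.5),(288,227.5),(272.3,193),(271.8,229.5),12,34)"
```

```text
heel [579.2 194.6  20. ] nose [623.1 174.8   8. ] len 48.1 yaws -24.26 -25.15
edge -24.16 hmid [598.2 186.2  42. ] hlen 28.6
toolyaw -24.20335239380458 [596.7 183.3 151.7]
```

arm_command --targets '[2.3, 1.9, -45, 0, 0, 0, 50, 2.3, 1.9, -90, 0, 0, 0, 50, 2.3, 1.9, -112, 0, 0, 0, 50, 2.3, 1.9, -126, 0, 0, 0, 50, 2.3, 1.9, -126, 0, 0, 0, 50, 2.3, 1.9, -126, 0, 0, 0, 0, 2.3, 1.9, -126, 0, 0, 0, 0, 2.3, 1.9, -126, 0, 0, 0, 0]' --newtons 40

```text
time_s: 13.8
tcp_pos: [599.9, 186.0, 27.2]
tool_rot: [0.004, -0.543, 0.839, -0.005]
force: [-1.4, -1.7, 7.8]
gripper_width: 8.3
```

arm_command --targets '[0, 0, 0, 0, 0, 0, 0, 0, 0, 0, 0, 0, 0, 0, 0, 0, 0, 0, 0, 0, 0]'

```text
time_s: 14.1
tcp_pos: [600.0, 186.0, 27.5]
tool_rot: [0.005, -0.543, 0.839, -0.005]
force: [-0.2, 0.3, -0.6]
gripper_width: 8.4
```

```bash
python3 snap.py w14; python3 snap.py t14 top
```

```text
14.1 [600.  186.   27.5] [-0.2  0.3 -0.6] 8.441445504758187
14.15 [599.9 186.   27.3] [-0.7 -0.3 -1.6] 8.287339719319602
```

View pics/w14.png

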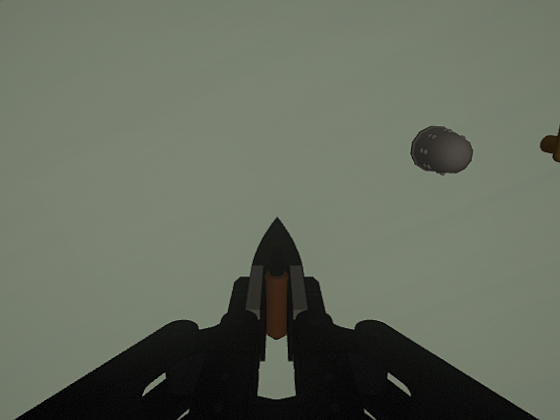

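View pics/t14.png

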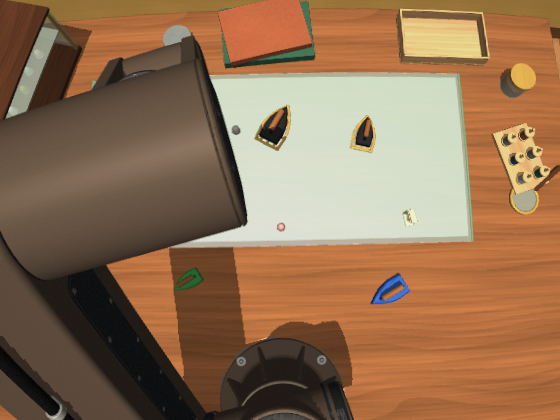

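arm_command --targets '[0, 0, 20, 0, 0, 0, 0, 0, 0, 50, 0, 0, 0, 0, 0, 0, 95, 0, 0, 6, 0, -40, 20, 95, 0, 0, 12, 0, -80, 40, 95, 0, 0, 18, 0, -120, 60, 95, 0, 0, 24, 0, -160, 80, 95, 0, 0, 24, 0, -200, 100, 95, 0, 0, 24, 0]'

```text
time_s: 15.0
tcp_pos: [398.3, 286.4, 122.4]
tool_rot: [0.005, -0.706, 0.708, -0.004]
force: [0.1, 0.5, -1.7]
gripper_width: 8.3
```

```bash
python3 meas.py
```

```text
15.0 [398.27 286.35 122.36] [ 0.1  0.5 -1.7] 8.26521875935758 0.7769578442869324
```

arm_command --targets '[-25, 14, 0, 0, 0, 0, 0, -25, 14, 0, 0, 0, 0, 0, -25, 14, 0, 0, 0, 0, 0, -25, 14, 0, 0, 0, 0, 0]'

```text
time_s: 15.4
tcp_pos: [374.1, 300.4, 122.5]
tool_rot: [0.006, -0.706, 0.708, -0.004]
force: [-0.3, 0.4, -0.6]
gripper_width: 8.5
```

```bash
python3 meas.py; python3 snap.py w15;  python3 crop.py w15 215 50 345 230 4 w15a; python3 meas.py
```

```text
15.4 [374.13 300.36 122.46] [-0.3  0.4 -0.6] 8.534883092081687 0.011571929878752663
15.4 [374.1 300.4 122.5] [-0.3  0.4 -0.6] 8.534883092081687
15.45 [374.23 300.16 122.38] [ 0.1  0.3 -0.1] 8.337240131604736 0.0036272857373579035
```

View pics/w15.png

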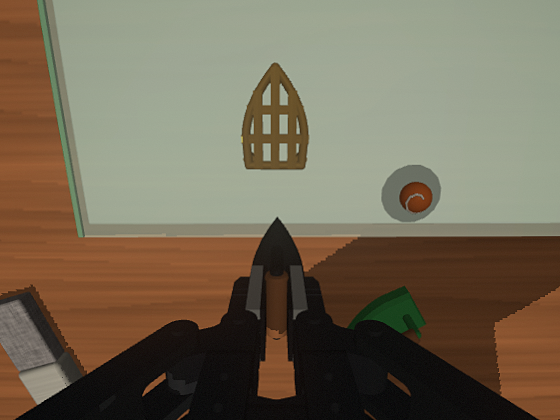

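View pics/w15a.png

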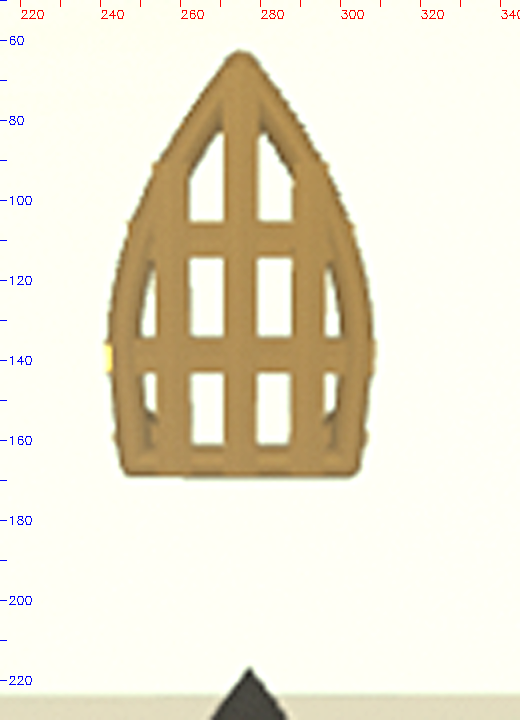

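```bash
python3 -c "
from triv import *
triv('w15',(275,62.7),[(275,100),(275,150)],(245.5,168.8),(304.8,169),(277.3,217),19.4)"
```

```text
tip [477.3 301.   19.5] heel [408.2 301.2  20. ] len 69.1 yaw tip/fit/edge -0.15 -0.17 -0.33
nose [400.1 299.7 103.1] rel along 26.0 left -0.6 toolyaw -0.19
```

arm_command --targets '[35, 1, 0, 0, 0, 0, 0, 67, 1.2, 0, 0, 0, 0, 0, 67, 1.2, -35, 0, 0, 0, 0, 67, 1.2, -65, 0, 0, 0, 0, 67, 1.2, -76, 0, 0, 0, 0, 67, 1.2, -76, 0, 0, 0, 0, 67, 1.2, -76, 0, 0, 0, 0]'

```text
time_s: 16.15
tcp_pos: [441.8, 301.4, 47.0]
tool_rot: [0.006, -0.706, 0.709, -0.004]
force: [-0.5, -0.3, -0.2]
gripper_width: 8.6
```

```bash
python3 meas.py; python3 snap.py w16;  python3 crop.py w16 200 160 350 280 5 w16a; python3 meas.py
```

```text
16.15 [441.78 301.37  47.04] [-0.5 -0.3 -0.2] 8.58009849187869 0.022454648409255776
16.15 [441.8 301.4  47. ] [-0.5 -0.3 -0.2] 8.58009849187869
16.2 [442.   301.66  47.45] [-0.1 -0.3 -1. ] 8.65454668600681 0.011871854768749846
```

View pics/w16a.png

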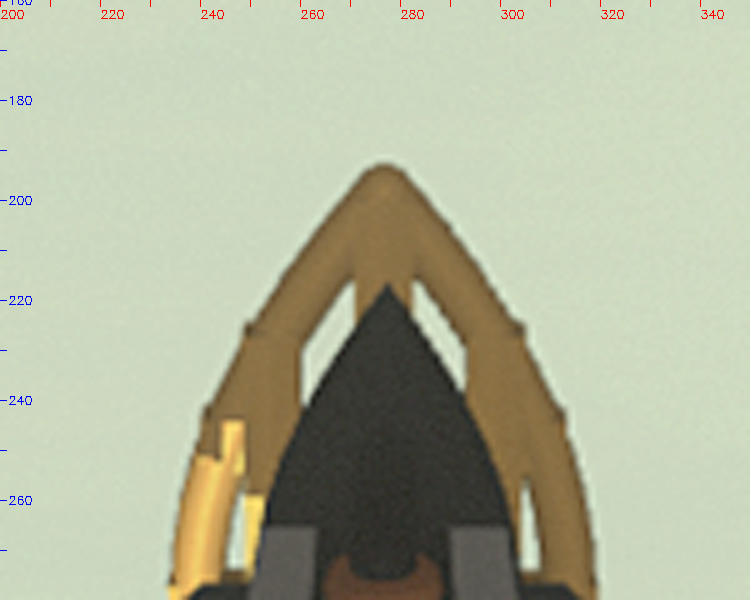

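```bash
python3 - <<'E'
import pickle
from h import *
st,c=pickle.load(open("pics/w16.pkl","rb"))
p=px2w(c,[(277,192.5),(277.3,217)],[19.5,st["tcp_pos"][2]-19.4],st);print(p.round(1), np.linalg.norm((p[0]-p[1])[:2]))
E
```

```text
[[477.9 300.8  19.5]
 [467.8 300.6  27.6]] 10.112685785318673
```

arm_command --targets '[0.2, -0.1, -3, 0, 0, 0, 0, 0.2, -0.1, -5, 0, 0, 0, 0, 0.2, -0.1, -6.3, 0, 0, 0, 0, 0.2, -0.1, -6.6, 0, 0, 0, 0, 0.2, -0.1, -6.6, 0, 0, 0, 0]'

```text
time_s: 16.7
tcp_pos: [442.5, 301.7, 41.2]
tool_rot: [0.007, -0.706, 0.708, -0.004]
force: [0.4, -0.9, 5.8]
gripper_width: 8.3
```

```bash
python3 meas.py; python3 snap.py w17;  python3 crop.py w17 200 160 350 280 5 w17a; python3 meas.py
```

```text
16.7 [442.49 301.74  41.25] [ 0.4 -0.9  5.8] 8.307866161778376 0.0016410514271520324
16.7 [442.5 301.7  41.2] [ 0.4 -0.9  5.8] 8.307866161778376
16.75 [442.49 301.71  41.26] [-0.2 -1.2  5.7] 8.279949873008205 0.001054338306083615
```

View pics/w17a.png

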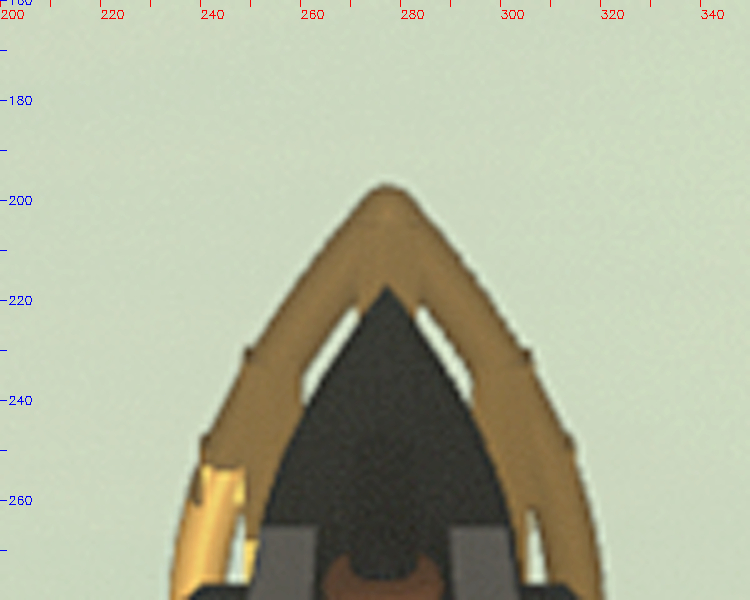

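Centred and in contact (+5.7 N). Releasing.

arm_command --targets '[0, 0, 0.2, 0, 0, 0, 45, 0, 0, 0.2, 0, 0, 0, 45, 0, 0, 0.2, 0, 0, 0, 45, 0, 0, 5, 0, 0, 0, 45, 0, 0, 40, 0, 0, 0, 45, 0, 0, 80, 0, 0, 0, 45, 0, 0, 110, 0, 0, 0, 45, 0, 0, 110, 0, 0, 0, 45]'

```text
time_s: 17.55
tcp_pos: [444.4, 302.9, 155.4]
tool_rot: [0.01, -0.706, 0.708, -0.005]
force: [-0.3, -0.6, 0.1]
gripper_width: 45.2
```

```bash
python3 meas.py; python3 snap.py w18;  python3 crop.py w18 220 130 330 270 4 w18a; python3 meas.py
```

```text
17.55 [444.42 302.91 155.45] [-0.3 -0.6  0.1] 45.153858159950715 0.06786264263076032
17.55 [444.4 302.9 155.4] [-0.3 -0.6  0.1] 45.153858159950715
17.6 [443.56 302.41 153.54] [-0.5  0.1  0.4] 44.967977896882836 0.043180322689164705
```

View pics/w18a.png

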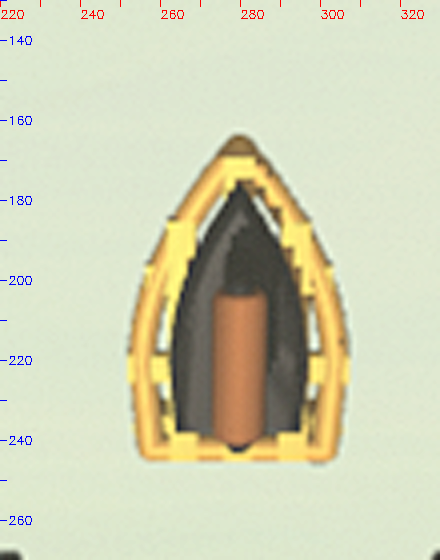

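arm_command --targets '[20, -40, 60, 0, 0, 0, 45, 56, -752, 90, 0, 0, 0, 45, 56, -752, 90, 0, 0, 0, 45, 56, -752, 90, 0, 0, 0, 45, 56, -752, 90, 0, 0, 0, 45, 56, -752, 90, 0, 0, 0, 45, 56, -752, 90, 0, 0, 0, 45, 56, -752, 90, 0, 0, 0, 45]'

```text
time_s: 18.4
tcp_pos: [476.2, -74.4, 216.2]
tool_rot: [0.008, -0.706, 0.708, -0.004]
force: [2.2, 0.4, -0.1]
gripper_width: 45.1
```

arm_command --targets '[0, -370, 0, 0, 0, 0, 45, 0, -370, 0, 0, 0, 0, 45, 0, -370, 0, 0, 0, 0, 45, 0, -370, 0, 0, 0, 0, 45, 0, -370, 0, 0, 0, 0, 45, 0, -370, 0, 0, 0, 0, 45, 0, -370, 0, 0, 0, 0, 45, 0, -370, 0, 0, 0, 0, 45]'

```text
time_s: 19.2
tcp_pos: [475.3, -448.2, 214.8]
tool_rot: [0.008, -0.705, 0.709, -0.004]
force: [0.6, 1.0, 0.4]
gripper_width: 44.8
```

```bash
python3 meas.py; python3 snap.py t19 top; python3 snap.py s19 side; python3 - <<'E'
import cv2,numpy as np
im=cv2.imread('pics/t19.png');T=[]
for x,y in [(149,209),(364,134),(275,127)]:
    T.append(cv2.resize(im[y-26:y+26,x-26:x+26],None,fx=5,fy=5,interpolation=cv2.INTER_CUBIC))
cv2.imwrite('pics/t19a.png',np.hstack(T))
E
```

```text
19.2 [ 475.28 -448.2   214.78] [0.6 1.  0.4] 44.75973126014986 0.31365428791869293
19.2 [ 475.3 -448.2  214.8] [0.6 1.  0.4] 44.75973126014986
19.25 [ 475.3 -449.8  214.7] [-1.5 -2.9 -0.5] 44.731005797676815
```

View pics/t19.png

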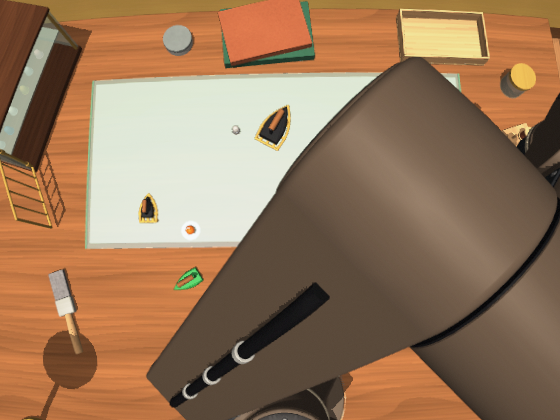

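View pics/t19a.png

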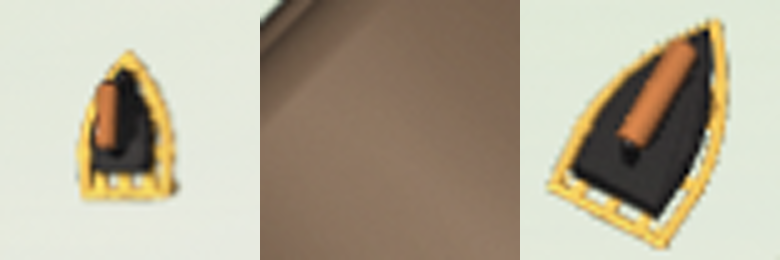

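View pics/s19.png

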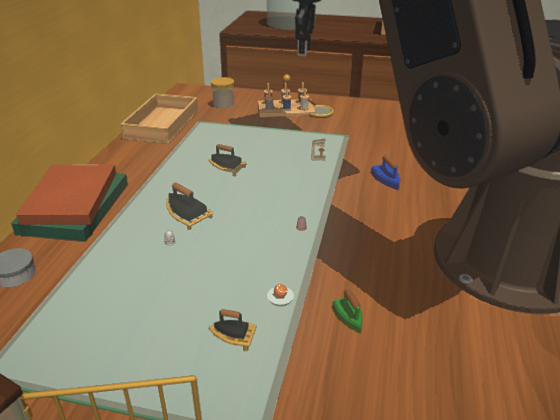

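```bash
python3 - <<'E'
import pickle
from h import *
# model overlay: predicted ideal iron wireframes on trivet est from the wrist, compare with top/side images
P={"L":(585.4,25.6,-29.6,92,50,18,110,68,16,68,44),"M":(567.8,-196.1,-13.1,70,38,15,88,56,12,52,38),"S":(407.5,301.0,-0.3,50,28,12,68,46,9,37,34)}
for v in ("w6","w12","w18"):
    pass
for n,key in (("w6","L"),("w12","M"),("w18","S")):
    st,c=pickle.load(open(f"pics/{n}.pkl","rb"))
    x,y,a,L,W,b,TL,TW,h0,h1,ax=P[key];a=np.radians(a)
    f=lambda p:np.array([x+(9+p[0])*np.cos(a)-p[1]*np.sin(a),y+(9+p[0])*np.sin(a)+p[1]*np.cos(a),p[2]])
    print(n,"pred nose,tip,heelmid(top),theel",[w2px(c,[f(q)],st)[0].round(1).tolist() for q in [(L,0,22),(L+9,0,19.5),(0,0,22+b),(-9,0,20)]])
E
python3 crop.py w6 220 110 340 280 4 w6b
```

```text
w6 pred nose,tip,heelmid(top),theel [[278.1, 145.4], [278.1, 133.1], [278.0, 264.9], [278.0, 264.0]]
w12 pred nose,tip,heelmid(top),theel [[276.3, 163.9], [276.3, 151.9], [276.1, 253.7], [276.2, 255.2]]
w18 pred nose,tip,heelmid(top),theel [[280.0, 177.8], [280.1, 166.0], [279.7, 242.1], [279.7, 245.8]]
```

View pics/w6b.png

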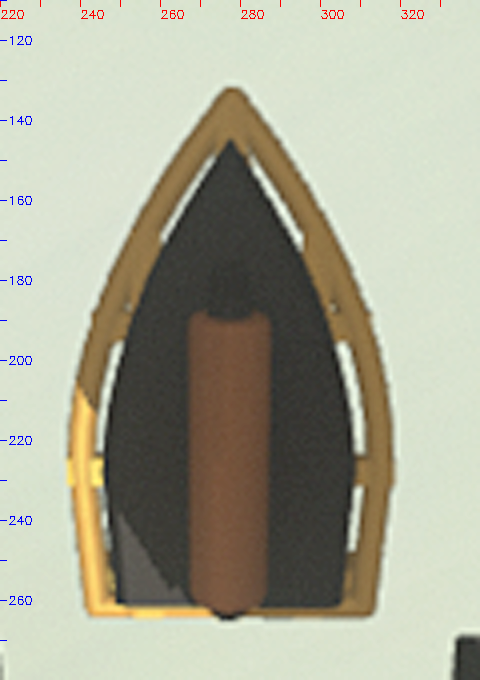

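```bash
python3 -c "
from rig import ctrl
print(ctrl.sign_off())"
```

```text
the job is handed in; nothing more can be done
None
```

I set the three black irons on their matching trivets, in the order large, medium, small, and handed the job in at about 19 s with the gripper clear.

**Placement checks:**
- The wrist pictures after each release show a nearly even brass rim. The nose-to-tip gaps match the ideal to about 0.5 mm.
- The medium iron measured a sideways offset within about 1 mm and a yaw error of about 1.4°, roughly what the camera can resolve. I judged the large and small by eye for line and sideways centring.
- In the last side picture all three irons sit flat with their noses at the pointed ends. The arm hid the medium iron in the final top picture.

**Things to leave alone:** the thimbles, marble dish and sewing clamp appear at the same pixels as at the start. The green and blue look-alikes were not touched.

**Disagreement:** measured at the heel, the irons look 2–3 mm short of their stated length, so the heel gap of the medium read 12 mm instead of 9. The handle-to-nose distances do match the description, so I put this down to a tapered body and trusted the nose gaps.

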